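Check the photometer's cell clamp with a feeler blade

TASK

Raise the photometer's lid by its pull until it is about 70 degrees open and leave it standing at that angle. Then take the feeler blade out of its stand and slide it straight down into the gap between the two steel plates at the front of the opened well, until it drags snugly on both plates, without forcing it and without going down to the floor of the well. Finish while still holding the blade upright at that depth in the gripper, and leave the other things on the bench where they are.

Things in the scene. Friction and masses are not known exactly. Their poses are not given: they have to be found in the camera images.
- photometer: grey bench photometer, 291 x 261 mm, 98 mm high, fixed; origin under its middle, x from its keypad (front) to its back, y to its left, z up. Under its lid is an open well, 108 mm (x) by 133 mm (y), rim 98 mm and floor 60 mm above the bench; in the well stands a square cell holder, 82 mm above the bench, and in front of that the two plates with the gap
- photometer_cell_lid (a joint): angle of the photometer's lid (106 x 133 mm, 11 mm thick): 0 shut, grows as it opens, stop at 1.745 rad (100 degrees). Starts between 0 and 0.3. The hinge is stiff: 2 to 4 N lifts the lid at its pull, and it stays where it is left
- lid_hinge (a point): middle of the lid's hinge line, which runs along the photometer's y at the back of the well, 104 mm above the bench
- lid_pull_grip (a point): centre of the lid's pull: a black barrel 14 mm thick, 26 mm long, lying along the hinge direction (photometer y) on a thin stem, 24 mm above the lid's top face near its front edge. Pinched at its two ends it can pivot between fingers that stay pointing down. It swings round the hinge line at 99 mm (shut: 96 mm before and 24 mm above the hinge)
- gap (a point): middle of the mouth of the gap between two steel plates, 86 mm above the bench, 26 mm above the well's floor; axes as the photometer's. The plates, 40 mm wide in y, face each other along x; above the mouth each has a 6 mm high lip, flared 3.5 mm outwards. The mouth is 5.2 to 6.8 mm wide, varying, narrowing by 1 mm per 5 mm of depth. Both plates float together in x (about 4 mm, under 1 N)
- feeler: feeler gauge standing upright in its stand at the start, loose, 55 to 115 g: steel blade 4 mm thick (its x), 24 mm wide (its y), 75 mm long, below a grey handle 14 mm (x) by 26 mm (y) and 55 mm high; 130 mm in all; origin at the middle of the blade's lower end, z up along the blade
- feeler_tip (a point): middle of the blade's lower end (the feeler's origin)
- feeler_grip (a point): point in the handle to grip, 108 mm above the blade's lower end and 22 mm below the handle's top; the 26 mm wide y faces suit the fingers
- stand: white stand, 44 x 56 x 45 mm on a foot 60 x 72 mm, fixed to the bench, with one upright slot 40 mm deep that holds the blade with about 1 mm of play on each side; origin under its middle, axes as the feeler's at the start
- beaker: tall clear 500 ml beaker, 100 mm across and 136 mm high, standing loose; to be left alone
- cap: small flat bottle cap, 35 mm across and 12 mm high, lying loose; to be left alone
- timer: lab timer, 54 x 66 x 22 mm, lying loose; to be left alone
- petri: glass petri dish, 74 mm across and 16 mm high, lying loose; to be left alone
- pen: pen, 140 mm long, lying loose; to be left alone
- spring_plate: rear steel plate of the gap, 40 mm wide, leaning so that the gap narrows downwards; sprung, it yields to the rear (x) at about 10 N per mm. A 4 mm blade begins to drag 6 to 14 mm below the mouth; from there the drag (force along the blade) grows by about 2 N per mm; 3 to 8 N is snug. Its origin is the photometer's, not on the plate
- front_plate: front steel plate of the gap, upright, 40 x 25 mm, 4 mm thick, not sprung. Its rear face is 2.2 to 3.8 mm in front of point gap (set differently every time, hence the width of the gap). Its origin is the photometer's, not on the plate
Mind the look-alikes: they are no part of the job. Leave any black, green or orange look-alike of the feeler alone.

How it is judged:
On the way, in this order (a step that is already met when the one before it is completed fails the run):
1. the lid stands about 70 degrees open (60 to 80) (value of joint photometer_cell_lid between 1.05 and 1.4 rad), for 0.3 s.
2. the feeler is lifted out of its stand, the lid still set (all of step 1 and height (world z) of feeler_tip above 0.06 m), for 0.1 s.
3. the blade's lower end is in the gap (all of step 1 and x of feeler_tip in the frame of gap between -0.012 and 0.012 m and y of feeler_tip in the frame of gap between -0.01 and 0.01 m and z of feeler_tip in the frame of gap between -0.023 and -0.003 m), for 0.1 s.
At the end, for the whole second after the job is handed in: Lid 60 to 80 degrees open; feeler held still in the fingers, upright within 7 degrees, its lower end 3 to 23 mm below the mouth of the gap and within 10 mm of its middle sideways, pressing on the rear plate with 1.3 to 10 N and on the front plate with 1 to 12 N (all of step 3 and contact force between feeler and spring_plate between 1.3 and 10 N and contact force between feeler and front_plate between 1 and 12 N and angle between feeler's own z axis and vertical below 0.12 rad and contact force between the fingers and feeler above 2 N and linear speed of feeler below 0.01 m/s); the arm keeps its last pose, push and grip.
It fails at once if the blade is forced: more than 20 N on a plate (contact force between feeler and spring_plate above 20 N or contact force between feeler and front_plate above 20 N).
It fails at once if the blade is driven down to the floor of the well (x of feeler_tip in the frame of gap between -0.012 and 0.012 m and y of feeler_tip in the frame of gap between -0.01 and 0.01 m and z of feeler_tip in the frame of gap below -0.025 m).
It fails at once if a loose thing on the bench is shifted by more than 30 mm (distance of any of beaker, cap, timer, petri, pen from where it was at the start of the episode above 0.03 m).
It also fails if it takes over 72 s, if anything falls off the work surface, if the arm or the gripper's body presses on something with over 40 N, if the wrist force passes 120 N, or if a joint passes its speed limit or range.

ROBOT

A 6-joint arm with a two-finger parallel gripper is mounted at the origin on a cart in front of the work surface, level with it; the furniture and walls round the work are solid. World frame = base frame: x ahead of the robot, y to its left, z up, the work surface at z = 0. Lengths are in m, angles in rad, forces in N, time in s.
With the tool pointing down it reaches from about 0.275 to 0.975 m from the base axis. Payload 8.4 kg.
Tool frame: the origin (TCP) lies midway between the tips of the shut fingers; the grasp point (between the pads) lies 19 mm behind it; z points along the fingers, y is the line along which they close (so a half turn about z gives the same grasp; the last joint's range is limited). The gripper opens to 92 mm and grips with 3 to 60 N. Pads are 20 mm wide; open, the fingers measure 128 mm over their backs; the gripper's body (75 mm by 189 mm) begins 69 mm behind the grasp point.
Start: joints at [-1.225, 0.353, 1.633, -0, 1.155, -0.002], TCP at [0.213, -0.588, 0.215] pointing down, gripper open.
Joint ranges: [-2.63, 2.63], [-0.92, 2.1], [0.06, 2.66], [-1.3, 4.44], [0, 2.69], [-3.02, 3.02]. Speed limits (rad/s): [2.22, 2.22, 2.79, 3.14, 3.14, 3.14].

INTERFACE

Orientations are given as a rotation vector (axis times angle).
In Python, from rig import sense, get_image, hand_in, regions_of gives the robot as it stands.
- The arm moves only by the shell command python3 -m crank 'ROWS'. ROWS is JSON, a list of rows, each an object of numbers: "grip": the opening, from 0 (shut) to 1 (fully open); "dx", "dy", "dz": the shift along the tool's x, y, z in mm; "spin": the turn about the tool's z in degrees. In form: [{"grip": .., "dx": .., "dy": .., "dz": .., "spin": ..}, ...]. A call has 1 to 8 rows; each row is the pose to reach, as a shift and turn from the pose commanded when the call began, along the tool's axes at that moment; what a row does not reach only later rows make up. A row lasts 1/12 s, in which the tool goes at most 41.7 mm and 7.16 degrees, less where a joint would pass 70% of its speed; a pose out of reach is approached as far as the arm can. A call with a gripper value outside its range is refused whole. The fingers move at their own pace and stop on an object; the grip force is fixed at half the most. Time passes only in rows, so rows that repeat a pose let the fingers close. It gives the time, the measured TCP pose, the force, the opening and the grip force at its end, in the units of the state.
- sense(): the state, without advancing time (a new reading comes with each control period).
- get_image(name): name is "side" or "top" or "wrist"; returns a dict with "frame" (480x640x3 uint8, red, green, blue), "range_z" (480x640 float32, m along the optical axis (not along the pixel's ray), 0 where there is no reading), "fx", "fy", "cx", "cy" (pixels), "k1" (the pictures are not rectified: a ray, as slopes to the right and down, at radius r is drawn at 1 + k1 r^2 times it, then the intrinsics apply), "rvec" (rotation vector, rad) and "tvec" (3), from world to camera coordinates, as OpenCV has them. Camera axes: x right, y down, z forward; pixel columns grow to the right and rows downward; lengths in m; the calibration is good to about 2 mm. A picture is of the moment at which its call begins.
- hand_in(): hands the job in; it is judged then, once.
Trained networks look in a picture, given as the dict that the camera call returned (one of the last four; its "shot" number tells which), for a name from the list of things; names that differ only in an ending like _2 or _b are one class to them, and where a whole thing is asked for, a point or a joint stands for the part that bears it (a point fixed in the world has none). Each returns a list of dicts, best first, with "conf" (0 to 1); they miss things now and then, are a little off and sometimes report something else, mostly with a low value. They report only what shows in the picture. A call takes as long as a camera call. They do not tell look-alikes from the thing itself.
- regions_of(target, picture): "region" (480x640 bool, what is visible of it) and "centre" ([column, row] in pixels, amid what is visible of it).
The state is a dict: "time": time; "qpos": joint angles; "qd": joint speeds; "tau": joint torques, N m; "tool_pos": TCP position; "eef_rot": TCP orientation; "force": force on the tool from outside, world axes, zero at the start; "torque": the same for the moment, N m; "width": finger opening in m; "grasp_force": force on a finger pad.
Only numpy, scipy, OpenCV 4.12 (cv2) and the standard library are available. Lean on these libraries where they do the work, as an engineer would, in place of code of your own. Each camera call takes 0.05 s, during which the arm holds its last target. There are 200 camera calls.

## Working session

There is one attempt and no reset: what is moved stays moved. The work goes in short steps, Python scripts to look and compute and a shell command to move; the robot and the scene stay as the last step left them, time stands still between calls to the robot, and variables do not carry over. Pictures are saved under pics/ and viewed, at most 10 in all, crops included, and the job is handed in when it is done.

```bash
mkdir -p pics; ls; cat > h.py <<'E'
import numpy as np, cv2
from rig import sense, get_image, hand_in, regions_of
def pts(im, mask=None):
    """world points for every pixel (480,640,3); nan if no range"""
    K=np.array([[im['fx'],0,im['cx']],[0,im['fy'],im['cy']],[0,0,1.]])
    v,u=np.mgrid[0:480,0:640].astype(float)
    a=(u-im['cx'])/im['fx']; b=(v-im['cy'])/im['fy']
    x,y=a.copy(),b.copy()
    for _ in range(10):
        s=1+im['k1']*(x*x+y*y); x,y=a/s,b/s
    z=np.where(im['range_z']>0,im['range_z'],np.nan).astype(float)
    P=np.stack([x*z,y*z,z],-1)
    R=cv2.Rodrigues(np.array(im['rvec'],float))[0]
    return (P-np.array(im['tvec']).ravel())@R
def proj(im,p):
    R=cv2.Rodrigues(np.array(im['rvec'],float))[0]
    c=R@np.array(p)+np.array(im['tvec']).ravel(); x,y=c[:2]/c[2]; s=1+im['k1']*(x*x+y*y)
    return im['fx']*x*s+im['cx'],im['fy']*y*s+im['cy']
def save(im,n): cv2.imwrite(f'pics/{n}.png',im['frame'][...,::-1])
E
python3 - <<'E'
from h import *
s=sense(); print(s)
for c in ('top','side'):
    im=get_image(c); save(im,c+'0'); P=pts(im)
    R=cv2.Rodrigues(np.array(im['rvec'],float))[0]; print(c,'cam',-R.T@np.array(im['tvec']).ravel(),R[2])
    for t in ['photometer','photometer_cell_lid','lid_pull_grip','feeler','stand','beaker','cap','timer','petri','pen','spring_plate']:
        for r in regions_of(t,im)[:3]:
            q=P[r['region']]; q=q[np.isfinite(q[:,0])]
            if len(q): print(t,round(r['conf'],2),np.round(r['centre']),r['region'].sum(),np.round(np.median(q,0),3),np.round(np.percentile(q,2,0),3),np.round(np.percentile(q,98,0),3))
E
```

```text
pics
{'time': 0.0, 'qpos': array([-1.22541919e+00,  3.53650699e-01,  1.63413163e+00,  2.77260464e-05,
        1.15522959e+00, -2.39639848e-03]), 'qd': array([ 0.0004308 ,  0.00086066,  0.0004682 ,  0.00054891, -0.00043404,
       -0.00029016]), 'tau': array([ 4.41134271e-04, -5.93834567e+01, -3.34216225e+01,  6.98088901e-02,
        2.34892010e-02, -8.05797345e-05]), 'tool_pos': array([ 0.2128419 , -0.58710114,  0.21386319]), 'eef_rot': array([-3.09283807e+00, -5.43272559e-01,  3.41043455e-04]), 'force': array([0.25727268, 0.18800084, 0.4049161 ]), 'torque': array([ 0.03159749, -0.02339901,  0.02682354]), 'grasp_force': 0.0, 'width': 0.09189035658777275}
top cam [ 0.32920091 -0.05585296  1.77097169] [ 0.11222738 -0.00568731 -0.99366628]
photometer 0.74 [264. 240.] 8875 [0.514 0.103 0.095] [ 0.381 -0.022  0.059] [0.649 0.229 0.135]
photometer 0.36 [191. 187.] 410 [0.684 0.317 0.018] [ 0.656  0.285 -0.002] [0.713 0.352 0.028]
photometer 0.18 [394. 302.] 149 [ 0.331 -0.293  0.011] [ 0.314 -0.343  0.001] [ 0.347 -0.224  0.021]
photometer_cell_lid 0.62 [246. 214.] 1742 [0.58  0.143 0.12 ]
[... 1997 characters left out ...]
  -0.291  0.047] [ 0.488 -0.265  0.138]
feeler 0.85 [338. 281.] 441 [ 0.472 -0.192  0.083] [ 0.46  -0.201  0.009] [ 0.487 -0.183  0.133]
feeler 0.77 [359. 326.] 492 [ 0.457 -0.366  0.084] [ 0.446 -0.374  0.008] [ 0.472 -0.359  0.132]
stand 0.71 [348. 324.] 442 [ 0.461 -0.284  0.025] [ 0.448 -0.314  0.003] [ 0.504 -0.251  0.049]
beaker 0.65 [410. 267.] 1977 [ 0.673 -0.191  0.095] [ 0.64  -0.214  0.007] [ 0.729 -0.119  0.138]
beaker 0.44 [328. 236.] 4870 [0.549 0.    0.094] [ 0.437 -0.032  0.016] [0.65  0.21  0.136]
petri 0.78 [326. 395.] 888 [ 0.34  -0.48   0.017] [ 0.308 -0.508  0.002] [ 0.375 -0.44   0.021]
pen 0.71 [330. 207.] 708 [0.576 0.125 0.123] [0.529 0.071 0.106] [0.636 0.194 0.159]
```

```bash
python3 - <<'E'
import cv2,numpy as np
a=cv2.imread('pics/top0.png'); b=cv2.imread('pics/side0.png')
A=cv2.resize(a[150:330,170:490],(800,450),interpolation=cv2.INTER_CUBIC)
cv2.imwrite('pics/topc.png',A)
cv2.imwrite('pics/sidec.png',cv2.resize(b[160:420,230:470],(553,600),interpolation=cv2.INTER_CUBIC))
E
```

```text
(no output)
```

View pics/topc.png

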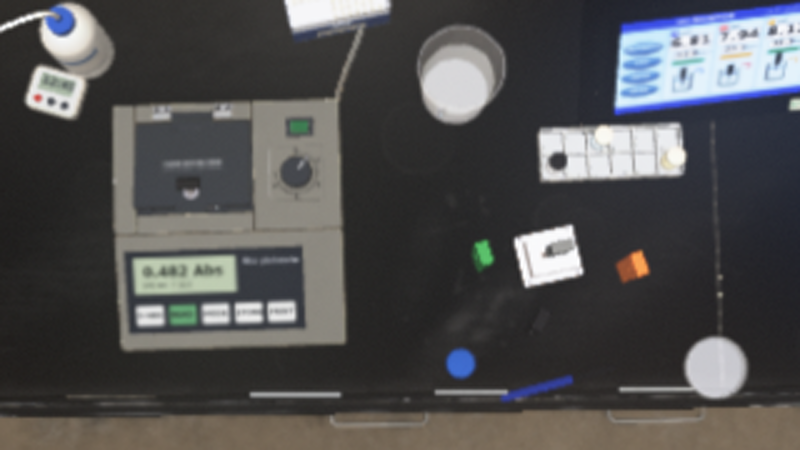

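View pics/sidec.png

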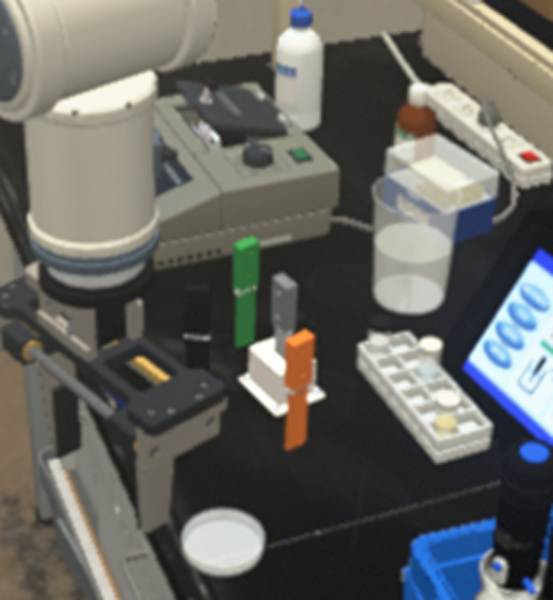

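```bash
python3 - <<'E'
from h import *
T=get_image('top'); S=get_image('side')
P=pts(T);Q=pts(S)
r=[x for x in regions_of('photometer',T)][0]['region']
q=P[r]; q=q[np.isfinite(q[:,0])]; q=q[q[:,2]>0.03]
print('photometer',cv2.minAreaRect(q[:,:2].astype(np.float32)*1000))
t=q[(abs(q[:,2]-.098)<.004)&(q[:,0]>.5)]
print('top part',cv2.minAreaRect(t[:,:2].astype(np.float32)*1000), np.median(t[:,2]))
for n,im,W in (('top',T,P),('side',S,Q)):
    r=regions_of('photometer_cell_lid',im)[0]['region']; q=W[r]; q=q[np.isfinite(q[:,0])]
    # ransac plane
    best=0;rng=np.random.default_rng(0)
    for _ in range(300):
        a=q[rng.choice(len(q),3,False)]; nn=np.cross(a[1]-a[0],a[2]-a[0]); l=np.linalg.norm(nn)
        if l<1e-6: continue
        nn/=l; k=abs((q-a[0])@nn)<.003
        if k.sum()>best: best=k.sum();K=k
    c=q[K].mean(0); nn=np.linalg.svd(q[K]-c)[2][2]; nn*=np.sign(nn[2])
    print(n,'lid c',c,'n',nn,best,len(q),cv2.minAreaRect(q[K][:,:2].astype(np.float32)*1000))
    d=(q-c)@nn; k=d>.012; print('pull',k.sum(),q[k].mean(0),np.percentile(q[k],5,0),np.percentile(q[k],95,0),d[k].max())
# feeler & stand points
for n,W in (('top',P),('side',Q)):
    q=W.reshape(-1,3); q=q[np.isfinite(q[:,0])]
    b=q[(abs(q[:,0]-.485)<.05)&(abs(q[:,1]+.275)<.05)]
    h=b[b[:,2]>.122]; print(n,'handle',len(h),h.mean(0),cv2.minAreaRect(h[:,:2].astype(np.float32)*1000),h[:,2].max())
    st=b[abs(b[:,2]-.045)<.006]; print('stand top',len(st),cv2.minAreaRect(st[:,:2].astype(np.float32)*1000))
    h=b[b[:,2]>.075]; print(n,'handle all',len(h),h.mean(0),cv2.minAreaRect(h[:,:2].astype(np.float32)*1000))
E
```

```text
photometer ((0.0, 0.0), (0.0, 0.0), 0.0)
top part ((0.0, 0.0), (0.0, 0.0), 0.0) nan
top lid c [0.58239729 0.14216852 0.11943878] n [ 0.26807656 -0.0092535   0.96335317] 958 1746 ((583.255615234375, 143.0794677734375), (123.24618530273438, 131.82119750976562), 1.1750025749206543)
pull 56 [0.55487885 0.14278169 0.15582591] [0.54603225 0.12956867 0.14607053] [0.55941001 0.15389544 0.16413875] 0.03572118379663868
side lid c [0.57937247 0.12809061 0.12285462] n [ 0.2695892  -0.00310654  0.96297041] 546 704 ((580.361083984375, 137.87533569335938), (137.0357666015625, 118.10921478271484), 86.76263427734375)
pull 35 [0.55038194 0.13335919 0.15577522] [0.54570358 0.12342377 0.14610569] [0.55688935 0.14506292 0.16278827] 0.030784281131441937
top handle 49 [ 0.48167706 -0.27310209  0.13430405] ((482.112060546875, -273.5996398925781), (14.36674690246582, 25.58487892150879), 16.447738647460938) 0.14410932666207915
stand top 183 ((482.17333984375, -273.62335205078125), (44.34762191772461, 57.31157302856445), 11.634255409240723)
top handle all 66 [ 0.48056433 -0.27141441  0.12683528] ((482.1069641113281, -273.4881591796875), (14.731796264648438, 26.232173919677734), 10.52009391784668)
side handle 96 [ 0.47828067 -0.27918615  0.13178456] ((478.6206970214844, -275.8081359863281), (15.9990234375, 29.43403434753418), 9.074179649353027) 0.13979532359542232
stand top 168 ((477.3703308105469, -275.69525146484375), (47.46844482421875, 61.787384033203125), 14.864028930664062)
side handle all 256 [ 0.47800479 -0.28078285  0.1124258 ] ((478.71929931640625, -276.85675048828125), (18.491622924804688, 31.21985626220703), 18.62433433532715)
  return _methods._mean(a, axis=axis, dtype=dtype,
  ret = ret.dtype.type(ret / rcount)
```

```bash
python3 -m crank '[{"grip":1,"dx":90,"dy":-90,"dz":-30},{"grip":1,"dx":90,"dy":-90,"dz":-46},{"grip":1,"dx":555,"dy":-572,"dz":-46},{"grip":1,"dx":555,"dy":-572,"dz":-46},{"grip":1,"dx":555,"dy":-572,"dz":-46},{"grip":1,"dx":555,"dy":-572,"dz":-46},{"grip":1,"dx":555,"dy":-572,"dz":-46},{"grip":1,"dx":555,"dy":-572,"dz":-46}]'
python3 - <<'E'
from h import *
T=get_image('top'); P=pts(T).reshape(-1,3); P=P[np.isfinite(P[:,0])]
t=P[(abs(P[:,2]-.098)<.005)&(abs(P[:,0]-.55)<.14)&(abs(P[:,1]-.1)<.2)]
for lo,hi in((0,1),): print(len(t),cv2.minAreaRect(t[:,:2].astype(np.float32)*1000))
for s in (-1,1):
    # right / left edge of the top: extreme y per x bin
    e=[]
    for x in np.arange(.54,.65,.008):
        b=t[abs(t[:,0]-x)<.004]
        if len(b)>5: e.append((x,(s*b[:,1]).max()*s))
    e=np.array(e); print(s,np.polyfit(e[:,0],e[:,1],1),e[:,1].round(3))
b=P[(P[:,0]>.65)&(P[:,0]<.85)&(abs(P[:,1]-.2)<.16)&(P[:,2]>.03)&(P[:,2]<.3)]
for l in (.03,.06,.1,.15,.2):
    k=b[b[:,2]>l]; print(l,len(k),k.min(0) if len(k) else '',k.max(0) if len(k) else '')
print(sense()['tool_pos'],sense()['eef_rot'])
E
```

```text
2785 ((553.1941528320312, 104.3817138671875), (203.2423553466797, 261.5313720703125), 0.6228066086769104)
-1 [ 0.01854027 -0.0351462 ] [-0.027 -0.024 -0.024 -0.024 -0.024 -0.024 -0.024 -0.025 -0.025 -0.025
 -0.025 -0.025 -0.022 -0.022]
1 [0.00630051 0.23104068] [0.235 0.235 0.234 0.235 0.234 0.234 0.235 0.235 0.235 0.234 0.235 0.235
 0.235 0.236]
0.03 1141 [0.65003729 0.04045077 0.03000768] [0.83271561 0.35846779 0.2999509 ]
0.06 1033 [0.65003729 0.04045077 0.0603096 ] [0.82922417 0.35846779 0.2999509 ]
0.1 764 [0.65019421 0.04045077 0.10010751] [0.77122434 0.35846779 0.2999509 ]
0.15 431 [0.7154149  0.04045077 0.1503804 ] [0.77122434 0.35846779 0.2999509 ]
0.2 317 [0.7154149  0.04045077 0.20104877] [0.77122434 0.35846779 0.2999509 ]
[ 0.21300338 -0.58757976  0.21458917] [-3.09419776e+00 -5.43576756e-01  3.19575511e-05]validation failed for argument at $[0]...
```

```bash
python3 -m crank '[{"grip":1,"dx":30,"dy":-30,"dz":-30,"spin":0},{"grip":1,"dx":60,"dy":-60,"dz":-46,"spin":0},{"grip":1,"dx":555,"dy":-572,"dz":-46,"spin":0},{"grip":1,"dx":555,"dy":-572,"dz":-46,"spin":0},{"grip":1,"dx":555,"dy":-572,"dz":-46,"spin":0},{"grip":1,"dx":555,"dy":-572,"dz":-46,"spin":0},{"grip":1,"dx":555,"dy":-572,"dz":-46,"spin":0},{"grip":1,"dx":555,"dy":-572,"dz":-46,"spin":0}]'
```

```text
time: 2.17
tool_pos: [0.3461, -0.2922, 0.2573]
eef_rot: [3.094, 0.543, 0.001]
force: [1.3, -0.0, -0.1]
width: 0.0915
grasp_force: 0.0
```

```bash
R='' ; python3 -m crank '[{"grip":1,"dx":329,"dy":-340,"dz":0,"spin":0},{"grip":1,"dx":329,"dy":-340,"dz":0,"spin":0},{"grip":1,"dx":329,"dy":-340,"dz":0,"spin":0},{"grip":1,"dx":329,"dy":-340,"dz":0,"spin":0},{"grip":1,"dx":329,"dy":-340,"dz":0,"spin":0},{"grip":1,"dx":329,"dy":-340,"dz":0,"spin":0},{"grip":1,"dx":329,"dy":-340,"dz":0,"spin":0},{"grip":1,"dx":329,"dy":-340,"dz":0,"spin":0}]'
```

```text
time: 2.83
tool_pos: [0.4826, 0.0124, 0.2574]
eef_rot: [3.094, 0.544, 0.001]
force: [1.3, -0.5, -0.4]
width: 0.092
grasp_force: 0.0
```

```bash
python3 - <<'E'
from h import *
from scipy.spatial.transform import Rotation as Ro
s=sense(); R=Ro.from_rotvec(s['eef_rot']).as_matrix()
print((R.T@(np.array([.54,.14,.26])-s['tool_pos'])*1000).round(1), np.degrees(np.arctan2(R[1,0],R[0,0])))
E
```

```text
[  97.5 -100.3   -2.6] 19.93789088479556
```

```bash
python3 -m crank '[{"grip":1,"dx":97,"dy":-100,"dz":-2,"spin":7},{"grip":1,"dx":97,"dy":-100,"dz":-2,"spin":14},{"grip":1,"dx":97,"dy":-100,"dz":-2,"spin":19.3},{"grip":1,"dx":97,"dy":-100,"dz":-2,"spin":19.3},{"grip":1,"dx":97,"dy":-100,"dz":-2,"spin":19.3},{"grip":1,"dx":97,"dy":-100,"dz":-2,"spin":19.3}]'
python3 - <<'E'
from h import *
im=get_image('wrist'); save(im,'w1'); P=pts(im)
s=sense(); print(s['tool_pos'],s['eef_rot'])
r=regions_of('photometer_cell_lid',im)
for x in r[:2]:
    q=P[x['region']]; print(x['conf'],x['centre'],len(q),np.nanmin(q,0),np.nanmax(q,0))
q=P[180:480].reshape(-1,3) if 0 else P.reshape(-1,3); q=q[np.isfinite(q[:,0])]
k=q[(q[:,2]>.147)&(q[:,2]<.18)&(abs(q[:,0]-.553)<.02)&(abs(q[:,1]-.14)<.03)]
print('pull',len(k)); 
if len(k): print(k.mean(0),np.percentile(k,3,0),np.percentile(k,97,0),cv2.minAreaRect(k[:,:2].astype(np.float32)*1000))
E
```

```text
time: 3.33
tool_pos: [0.5391, 0.1381, 0.2587]
eef_rot: [3.141, 0.021, -0.001]
force: [0.0, 0.3, -0.3]
width: 0.0919
grasp_force: 0.0
[0.53873447 0.13709577 0.25871764] [ 3.14096091e+00  1.95397431e-02 -1.31449740e-03]
0.94 [315.7, 178.5] 17835 [0.51281844 0.06811419 0.08608976] [0.64678059 0.216675   0.16077163]
pull 534
[0.55645628 0.14246334 0.15749433] [0.54927646 0.13061205 0.15341938] [0.56227608 0.15434361 0.15997626] ((555.8348388671875, 142.4150390625), (13.572321891784668, 25.447555541992188), 0.4935855567455292)
```

View pics/w1.png

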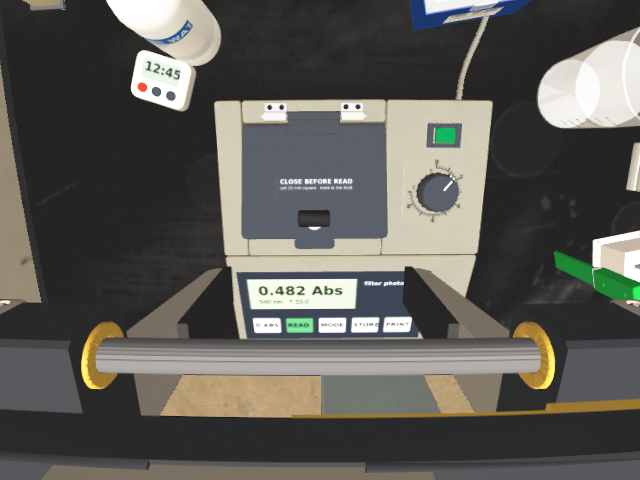

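```bash
python3 -m crank '[{"grip":1,"dx":17,"dy":-5,"dz":30,"spin":0},{"grip":1,"dx":17,"dy":-5,"dz":60,"spin":0},{"grip":1,"dx":17,"dy":-5,"dz":90,"spin":0},{"grip":1,"dx":17,"dy":-5,"dz":110,"spin":0},{"grip":1,"dx":17,"dy":-5,"dz":122,"spin":0},{"grip":1,"dx":17,"dy":-5,"dz":122,"spin":0},{"grip":1,"dx":17,"dy":-5,"dz":122,"spin":0}]'
python3 -m crank '[{"grip":0,"dx":0,"dy":0,"dz":0,"spin":0},{"grip":0,"dx":0,"dy":0,"dz":0,"spin":0},{"grip":0,"dx":0,"dy":0,"dz":0,"spin":0},{"grip":0,"dx":0,"dy":0,"dz":0,"spin":0},{"grip":0,"dx":0,"dy":0,"dz":0,"spin":0},{"grip":0,"dx":0,"dy":0,"dz":0,"spin":0},{"grip":0,"dx":0,"dy":0,"dz":0,"spin":0}]'
```

```text
time: 4.02
tool_pos: [0.5562, 0.1417, 0.1375]
eef_rot: [3.141, 0.016, -0.0]
force: [0.3, 0.6, -0.0]
width: 0.0915
grasp_force: 0.0
time: 4.6
tool_pos: [0.5562, 0.1426, 0.1371]
eef_rot: [-3.142, -0.017, -0.0]
force: [0.4, -0.1, -0.0]
width: 0.0473
grasp_force: 0.0
```

```bash
python3 -m crank '[{"grip":0,"dx":0,"dy":0,"dz":0,"spin":0},{"grip":0,"dx":0,"dy":0,"dz":0,"spin":0},{"grip":0,"dx":0,"dy":0,"dz":0,"spin":0},{"grip":0,"dx":0,"dy":0,"dz":0,"spin":0},{"grip":0,"dx":0,"dy":0,"dz":0,"spin":0},{"grip":0,"dx":0,"dy":0,"dz":0,"spin":0}]'
```

```text
time: 5.1
tool_pos: [0.556, 0.1417, 0.1369]
eef_rot: [3.14, 0.018, -0.001]
force: [0.2, -5.4, 0.1]
width: 0.0256
grasp_force: 30.0
```

```bash
python3 -m crank '[{"grip":0,"dx":2.8,"dy":0,"dz":-4.7,"spin":0},{"grip":0,"dx":6,"dy":0,"dz":-9.3,"spin":0},{"grip":0,"dx":10.3,"dy":0,"dz":-14.7,"spin":0},{"grip":0,"dx":14.9,"dy":0,"dz":-19.9,"spin":0},{"grip":0,"dx":20,"dy":0,"dz":-24.6,"spin":0},{"grip":0,"dx":25.1,"dy":0,"dz":-29.1,"spin":0},{"grip":0,"dx":25.1,"dy":0,"dz":-29.1,"spin":0}]'
```

```text
time: 5.68
tool_pos: [0.582, 0.1423, 0.1668]
eef_rot: [3.141, 0.017, -0.0]
force: [-0.8, -5.9, -2.1]
width: 0.0257
grasp_force: 30.0
```

```bash
python3 -m crank '[{"grip":0,"dx":5.6,"dy":0,"dz":-4.1,"spin":0},{"grip":0,"dx":11.5,"dy":0,"dz":-7.7,"spin":0},{"grip":0,"dx":17.6,"dy":0,"dz":-11,"spin":0},{"grip":0,"dx":23.9,"dy":0,"dz":-13.8,"spin":0},{"grip":0,"dx":30.4,"dy":0,"dz":-16.2,"spin":0},{"grip":0,"dx":37,"dy":0,"dz":-18,"spin":0},{"grip":0,"dx":43.8,"dy":0,"dz":-19.4,"spin":0},{"grip":0,"dx":50.6,"dy":0,"dz":-20.4,"spin":0}]'
python3 -m crank '[{"grip":0,"dx":0,"dy":0,"dz":0,"spin":0},{"grip":0,"dx":0,"dy":0,"dz":0,"spin":0}]'
python3 - <<'E'
from h import *
T=get_image('side'); P=pts(T)
for r in regions_of('photometer_cell_lid',T)[:2]:
    q=P[r['region']]; q=q[np.isfinite(q[:,0])]; c=np.median(q,0)
    q=q[np.linalg.norm(q-c,axis=1)<.09]
    for _ in range(5):
        c=q.mean(0); n=np.linalg.svd(q-c)[2][2]; d=abs((q-c)@n); q=q[d<max(.003,np.percentile(d,80))]
    print(r['conf'],r['centre'],len(q),c,n)
E
```

```text
time: 6.35
tool_pos: [0.6315, 0.1432, 0.1869]
eef_rot: [3.141, 0.017, -0.003]
force: [-3.5, -3.4, -2.3]
width: 0.0255
grasp_force: 30.0
time: 6.52
tool_pos: [0.6323, 0.1433, 0.1869]
eef_rot: [3.142, 0.017, 0.001]
force: [-0.2, -4.4, -0.7]
width: 0.0256
grasp_force: 30.0
0.88 [341.6, 187.9] 269 [0.6030588  0.12899636 0.16412022] [0.95470046 0.06384534 0.2906386 ]
```

```bash
python3 -m crank '[{"grip":0.6,"dx":0,"dy":0,"dz":0,"spin":0},{"grip":0.6,"dx":0,"dy":0,"dz":0,"spin":0},{"grip":0.6,"dx":0,"dy":0,"dz":0,"spin":0},{"grip":0.6,"dx":0,"dy":0,"dz":-8,"spin":0},{"grip":0.6,"dx":0,"dy":0,"dz":-35,"spin":0},{"grip":0.6,"dx":0,"dy":0,"dz":-75,"spin":0},{"grip":0.6,"dx":0,"dy":0,"dz":-100,"spin":0},{"grip":0.6,"dx":0,"dy":0,"dz":-110,"spin":0}]'
python3 - <<'E'
from h import *
from scipy.spatial.transform import Rotation as Ro
im=get_image('top'); save(im,'t2'); P=pts(im)
for r in regions_of('photometer_cell_lid',im)[:1]: print('lid',r['conf'],r['centre'],r['region'].sum(),np.nanmedian(P[r['region']],0))
S=get_image('side'); Q=pts(S)
for r in regions_of('photometer_cell_lid',S)[:1]:
    q=Q[r['region']]; q=q[np.isfinite(q[:,0])]; c=np.median(q,0)
    q=q[np.linalg.norm(q-c,axis=1)<.09]
    for _ in range(5):
        c=q.mean(0); n=np.linalg.svd(q-c)[2][2]; d=abs((q-c)@n); q=q[d<max(.003,np.percentile(d,80))]
    print(r['conf'],r['centre'],len(q),c,n, np.degrees(np.arctan2(n[0],n[2])))
s=sense(); R=Ro.from_rotvec(s['eef_rot']).as_matrix(); print(s['tool_pos'],s['width'],s['force'])
print((R.T@(np.array([.48,-.20,.30])-s['tool_pos'])*1000).round(1), np.degrees(np.arctan2(R[1,0],R[0,0])))
E
```

```text
time: 7.28
tool_pos: [0.6337, 0.1441, 0.302]
eef_rot: [-3.14, -0.017, -0.011]
force: [1.0, -0.2, -0.0]
width: 0.0549
grasp_force: 0.0
lid 0.76 [236.1, 203.5] 387 [0.60318736 0.15855345 0.19727647]
0.68 [341.7, 190.6] 270 [0.6033561  0.12942522 0.16294132] [0.95392756 0.05930488 0.29411756] 72.86427960634649
[0.63123816 0.14333869 0.29539934] 0.0553812727508778 [0.84932463 0.01414371 1.03566553]
[-155.   341.7   -4.4] 0.6298252097761754
```

```bash
python3 -m crank '[{"grip":1,"dx":-40,"dy":0,"dz":0,"spin":0},{"grip":1,"dx":-80,"dy":0,"dz":15,"spin":0},{"grip":1,"dx":-80,"dy":0,"dz":30,"spin":0},{"grip":1,"dx":-80,"dy":0,"dz":30,"spin":0},{"grip":1,"dx":-80,"dy":0,"dz":30,"spin":0}]'
python3 - <<'E'
from h import *
im=get_image('wrist'); save(im,'w2'); np.save('w2.npy',pts(im)); P=pts(im)
print(sense()['tool_pos'])
for t in ('spring_plate','front_plate','gap','photometer_cell_lid'):
    try:
        for r in regions_of(t,im)[:2]: q=P[r['region']]; print(t,r['conf'],r['centre'],len(q),np.nanpercentile(q,5,0),np.nanpercentile(q,95,0))
    except Exception as e: print(t,e)
cv2.imwrite('pics/w2c.png',cv2.resize(im['frame'][90:270,200:440,::-1],(800,600),interpolation=cv2.INTER_CUBIC))
E
```

```text
time: 7.9
tool_pos: [0.5511, 0.1423, 0.2649]
eef_rot: [3.141, 0.018, -0.004]
force: [1.4, 0.5, 0.3]
width: 0.0869
grasp_force: 0.0
[0.55227315 0.14249439 0.26597415]
spring_plate 0.48 [320.7, 221.4] 181 [0.54722852 0.12573014 0.07830675] [0.55291665 0.15801477 0.09221829]
front_plate 0.95 [315.4, 231.1] 357 [0.53657385 0.12477153 0.06881602] [0.54093838 0.16007565 0.09162384]
gap 0.92 [318.7, 222.1] 1179 [0.53762818 0.12225743 0.0602367 ] [0.56130813 0.16355559 0.09124484]
photometer_cell_lid 0.89 [317.3, 165.7] 11436 [0.59244599 0.08569719 0.12103821] [0.63443304 0.20091601 0.20844734]
```

View pics/w2c.png

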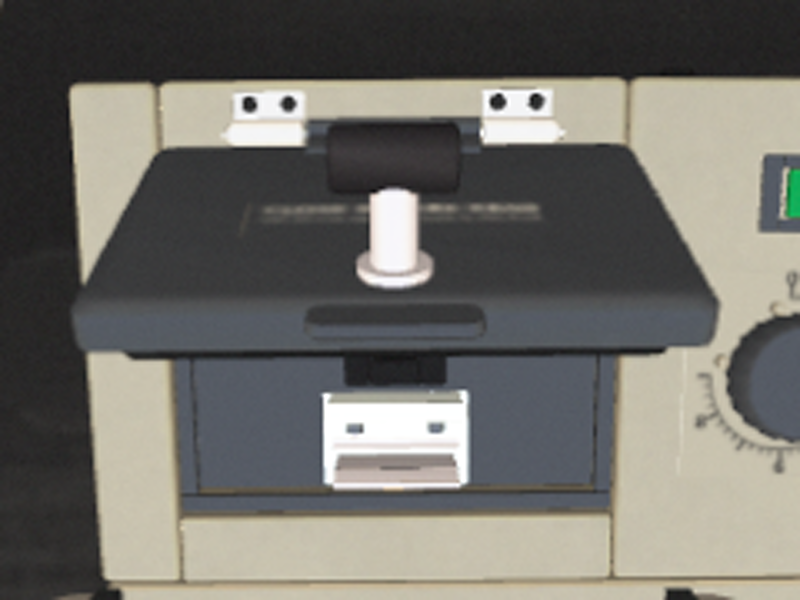

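```bash
python3 - <<'E'
import numpy as np
P=np.load('w2.npy')
for c in (308,318,328):
    print(c); print((P[204:242,c]*1000).round(1).tolist())
# lateral extents of lips
q=P[195:245,280:360].reshape(-1,3); q=q[np.isfinite(q[:,0])]
k=q[abs(q[:,2]-.0915)<.0025]; k=k[(k[:,0]<.57)&(k[:,0]>.53)]; print(len(k),np.percentile(k,[1,50,99],axis=0))
E
python3 - <<'E'
import cv2
im=cv2.imread('pics/w2.png'); cv2.imwrite('pics/w2d.png',cv2.resize(im[195:245,285:352],(800,600),interpolation=cv2.INTER_CUBIC))
E
```

```text
308
[[567.7, 153.2, 82.2], [566.5, 153.2, 81.2], [562.2, 153.8, 59.4], [561.0, 153.8, 58.9], [560.9, 153.6, 65.1], [561.0, 153.4, 72.8], [561.1, 153.2, 80.0], [nan, nan, nan], [559.3, 153.2, 82.1], [558.5, 153.1, 83.9], [557.5, 153.1, 84.2], [556.5, 153.1, 84.5], [555.2, 153.1, 82.9], [553.6, 153.2, 80.4], [552.8, 153.2, 81.5], [551.4, 153.2, 80.2], [546.8, 153.7, 61.8], [551.1, 152.9, 89.7], [550.3, 152.9, 90.7], [549.2, 152.9, 90.6], [547.6, 153.0, 88.1], [540.7, 153.7, 59.7], [540.5, 153.6, 64.2], [540.3, 153.4, 68.9], [540.6, 153.3, 75.2], [540.2, 153.2, 78.4], [540.1, 153.1, 83.0], [539.9, 153.0, 86.9], [539.0, 152.9, 87.8], [538.3, 152.9, 89.2], [537.9, 152.8, 92.2], [536.8, 152.8, 92.0], [535.3, 152.8, 90.2], [528.3, 153.4, 66.3], [533.3, 152.8, 90.7], [532.3, 152.8, 91.0], [531.3, 152.8, 91.6], [530.6, 152.8, 92.9]]
318
[[567.6, 142.8, 80.1], [566.6, 142.7, 80.7], [562.2, 142.7, 58.8], [561.2, 142.6, 59.5], [561.2, 142.7, 66.3], [561.2, 142.7, 73.3], [561.1, 142.7, 79.5], [560.8, 142.7, 84.1], [559.6, 142.7, 83.3], [558.5, 142.7, 82.9], [557.2, 142.6, 81.9], [556.5, 142.6, 83
[... 830 characters left out ...]
, 132.1, 82.9], [555.4, 132.1, 82.9], [553.9, 132.0, 80.5], [552.7, 132.0, 79.8], [551.4, 131.9, 78.7], [547.1, 131.3, 61.9], [551.7, 132.3, 91.3], [550.7, 132.3, 91.7], [549.0, 132.2, 88.5], [547.7, 132.1, 87.1], [541.2, 131.2, 60.9], [540.9, 131.3, 65.3], [541.0, 131.5, 70.8], [540.7, 131.6, 74.7], [540.7, 131.7, 79.9], [540.9, 131.9, 85.3], [540.3, 132.0, 87.9], [539.2, 131.9, 87.7], [538.7, 132.0, 89.8], [538.1, 132.1, 91.9], [537.0, 132.0, 92.1], [528.9, 131.0, 63.0], [533.9, 131.9, 87.9], [533.4, 131.9, 90.4], [532.7, 131.9, 91.7], [531.7, 131.9, 92.1], [530.6, 131.9, 92.1]]
553 [[0.53013817 0.10055667 0.08912913]
 [0.5337196  0.14034776 0.09143738]
 [0.55173171 0.1809468  0.09342309]]
```

View pics/w2d.png

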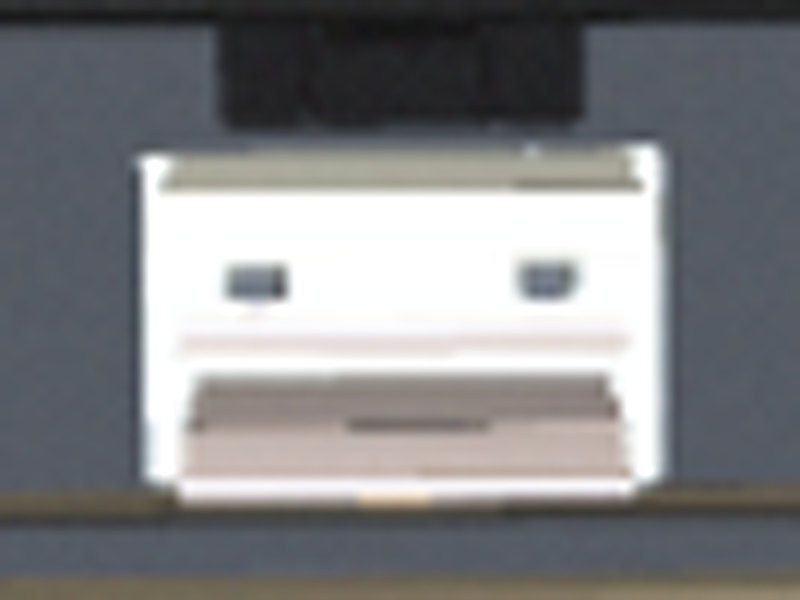

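```bash
python3 -m crank '[{"grip":0.6,"dx":-105,"dy":416,"dz":0,"spin":0},{"grip":0.6,"dx":-105,"dy":416,"dz":0,"spin":0},{"grip":0.6,"dx":-105,"dy":416,"dz":0,"spin":0},{"grip":0.6,"dx":-105,"dy":416,"dz":0,"spin":0},{"grip":0.6,"dx":-105,"dy":416,"dz":0,"spin":0},{"grip":0.6,"dx":-105,"dy":416,"dz":0,"spin":0},{"grip":0.6,"dx":-105,"dy":416,"dz":0,"spin":0},{"grip":0.6,"dx":-105,"dy":416,"dz":0,"spin":0}]'
```

```text
time: 8.82
tool_pos: [0.4736, -0.1838, 0.2672]
eef_rot: [3.141, 0.017, 0.002]
force: [1.1, -0.3, -0.5]
width: 0.0549
grasp_force: 0.0
```

```bash
python3 -m crank '[{"grip":0.6,"dx":-24,"dy":91,"dz":10,"spin":-6},{"grip":0.6,"dx":-24,"dy":91,"dz":20,"spin":-11.4},{"grip":0.6,"dx":-24,"dy":91,"dz":20,"spin":-11.4},{"grip":0.6,"dx":-24,"dy":91,"dz":20,"spin":-11.4},{"grip":0.6,"dx":-24,"dy":91,"dz":20,"spin":-11.4}]'
python3 - <<'E'
from h import *
im=get_image('wrist'); save(im,'w3'); P=pts(im); s=sense(); print(s['tool_pos'],s['eef_rot'])
for r in regions_of('feeler',im)[:4]:
    print(r['conf'],r['centre'],np.nanmedian(P[r['region']],0),im['frame'][r['region']].mean(0))
for r in regions_of('stand',im)[:1]: print('stand',r['conf'],r['centre'])
q=P.reshape(-1,3); q=q[np.isfinite(q[:,0])]
b=q[(abs(q[:,0]-.48)<.05)&(abs(q[:,1]+.275)<.05)]
for lo,hi in((.125,.145),(.085,.145),(.042,.05)):
    h=b[(b[:,2]>lo)&(b[:,2]<hi)]
    if len(h): print(lo,len(h),cv2.minAreaRect(h[:,:2].astype(np.float32)*1000),np.percentile(h[:,2],[50,98]))
E
```

```text
time: 9.23
tool_pos: [0.4509, -0.2732, 0.2465]
eef_rot: [-3.124, -0.323, 0.0]
force: [0.4, 1.2, 0.5]
width: 0.055
grasp_force: 0.0
[ 0.45125433 -0.27241849  0.24674853] [-3.12415685e+00 -3.25616275e-01 -4.85984450e-04]
0.94 [232.0, 181.4] [ 0.47764511 -0.1890418   0.12197003] [ 26.69626168 127.45420561  48.22990654]
0.9 [283.6, 269.3] [ 0.40666908 -0.24847197  0.12351486] [25.88813559 24.68813559 25.35254237]
0.72 [324.1, 196.9] [ 0.4852045  -0.2727578   0.13359883] [140.08333333 138.97115385 132.09134615]
0.63 [410.7, 230.1] [ 0.46425402 -0.35610824  0.11611837] [187.97497766  97.27971403   1.32529044]
stand 0.83 [318.9, 181.7]
0.125 520 ((482.8567199707031, -272.7593078613281), (13.518845558166504, 25.267385482788086), 11.746994018554688) [0.13385073 0.13538685]
0.085 648 ((483.16180419921875, -272.7000732421875), (14.146761894226074, 25.23820686340332), 11.956958770751953) [0.13357811 0.13533906]
0.042 1416 ((482.3105773925781, -273.14605712890625), (43.90874099731445, 55.79655075073242), 11.729862213134766) [0.04412286 0.04566227]
```

View pics/w3.png

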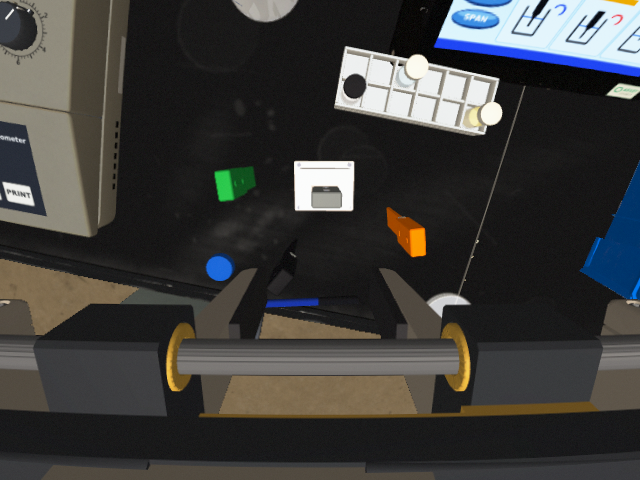

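```bash
python3 -m crank '[{"grip":0.6,"dx":31,"dy":6.7,"dz":30,"spin":0},{"grip":0.6,"dx":31,"dy":6.7,"dz":65,"spin":0},{"grip":0.6,"dx":31,"dy":6.7,"dz":100,"spin":0},{"grip":0.6,"dx":31,"dy":6.7,"dz":130,"spin":0},{"grip":0.6,"dx":31,"dy":6.7,"dz":147,"spin":0},{"grip":0.6,"dx":31,"dy":6.7,"dz":153,"spin":0},{"grip":0,"dx":31,"dy":6.7,"dz":153,"spin":0},{"grip":0,"dx":31,"dy":6.7,"dz":153,"spin":0}]'
python3 -m crank '[{"grip":0,"dx":0,"dy":0,"dz":0,"spin":0},{"grip":0,"dx":0,"dy":0,"dz":0,"spin":0},{"grip":0,"dx":0,"dy":0,"dz":0,"spin":0},{"grip":0,"dx":0,"dy":0,"dz":0,"spin":0},{"grip":0,"dx":0,"dy":0,"dz":0,"spin":0}]'
```

```text
time: 10.05
tool_pos: [0.4835, -0.2726, 0.0945]
eef_rot: [3.124, 0.33, 0.001]
force: [0.6, -1.1, 0.1]
width: 0.0436
grasp_force: 0.0
time: 10.47
tool_pos: [0.4834, -0.2735, 0.0949]
eef_rot: [3.123, 0.329, 0.003]
force: [-0.5, 1.1, 7.5]
width: 0.0257
grasp_force: 30.0
```

```bash
python3 -m crank '[{"grip":0,"dx":0,"dy":0,"dz":-10,"spin":0},{"grip":0,"dx":0,"dy":0,"dz":-25,"spin":0},{"grip":0,"dx":0,"dy":0,"dz":-50,"spin":0},{"grip":0,"dx":0,"dy":0,"dz":-85,"spin":0},{"grip":0,"dx":0,"dy":0,"dz":-120,"spin":0},{"grip":0,"dx":0,"dy":0,"dz":-145,"spin":0},{"grip":0,"dx":0,"dy":0,"dz":-155,"spin":0},{"grip":0,"dx":0,"dy":0,"dz":-155,"spin":0}]'
python3 - <<'E'
from h import *
from scipy.spatial.transform import Rotation as Ro
s=sense(); R=Ro.from_rotvec(s['eef_rot']).as_matrix(); print(s['tool_pos'],s['force'],s['width'],R.T@s['torque'])
print((R.T@(np.array([.51,.142,.252])-s['tool_pos'])*1000).round(1), np.degrees(np.arctan2(R[1,0],R[0,0])))
for c in('side','wrist'):
    im=get_image(c); P=pts(im); save(im,'f_'+c)
    for r in regions_of('feeler',im)[:4]:
        q=P[r['region']]; q=q[np.isfinite(q[:,0])]; print(c,r['conf'],r['centre'],np.median(q,0),np.percentile(q,2,0),np.percentile(q,98,0),im['frame'][r['region']].mean(0).round())
E
```

```text
time: 11.13
tool_pos: [0.4836, -0.2737, 0.2514]
eef_rot: [3.121, 0.329, 0.006]
force: [0.1, -0.1, -2.0]
width: 0.0263
grasp_force: 30.0
[ 0.48361865 -0.27366099  0.25144705] [ 0.11208854 -0.13049334 -1.99644258] 0.02633957636864888 [ 0.07211628  0.00233637 -0.00880608]
[ 112.4 -401.    -1.5] 12.021036002423548
side 0.93 [336.9, 282.2] [ 0.4721175  -0.19155982  0.08259545] [ 0.45986867 -0.19937495  0.00522571] [ 0.48734766 -0.1824      0.1326962 ] [ 59. 118.  67.]
side 0.76 [357.0, 325.7] [ 0.45790122 -0.36628324  0.08363751] [ 0.44614706 -0.37354268  0.00632339] [ 0.48309914 -0.30523906  0.13275837] [191. 112.  65.]
side 0.69 [351.4, 243.8] [ 0.47776591 -0.2776337   0.2360319 ] [ 0.47070113 -0.29007037  0.16944523] [ 0.48558968 -0.26338056  0.29352563] [125. 124. 120.]
wrist 0.82 [404.2, 264.3] [ 0.46589712 -0.3560617   0.11680895] [ 0.45068299 -0.36691346  0.00923256] [ 0.47544675 -0.34989904  0.13002669] [187.  96.   1.]
wrist 0.64 [229.5, 213.9] [ 0.47876785 -0.18859551  0.11514861] [ 0.46542386 -0.19537632  0.00389928] [ 0.48997764 -0.17822622  0.13006778] [ 25. 120.  46.]
wrist 0.61 [317.9, 296.2] [ 0.48526889 -0.27121112  0.27556348] [ 0.47486866 -0.28319012  0.16873728] [ 0.48981808 -0.2593023   0.28763521] [104. 102.  98.]
```

```bash
python3 -m crank '[{"grip":0,"dx":7,"dy":-20,"dz":0,"spin":0},{"grip":0,"dx":145,"dy":-394,"dz":0,"spin":0},{"grip":0,"dx":145,"dy":-394,"dz":0,"spin":0},{"grip":0,"dx":145,"dy":-394,"dz":0,"spin":0},{"grip":0,"dx":145,"dy":-394,"dz":0,"spin":0},{"grip":0,"dx":145,"dy":-394,"dz":0,"spin":0},{"grip":0,"dx":145,"dy":-394,"dz":0,"spin":0},{"grip":0,"dx":145,"dy":-394,"dz":0,"spin":0}]'
python3 - <<'E'
from h import *
from scipy.spatial.transform import Rotation as Ro
s=sense(); R=Ro.from_rotvec(s['eef_rot']).as_matrix(); print(s['tool_pos'])
print((R.T@(np.array([.5433,.142,.252])-s['tool_pos'])*1000).round(1), np.degrees(np.arctan2(R[1,0],R[0,0])))
E
```

```text
time: 12.0
tool_pos: [0.5259, 0.0387, 0.2467]
eef_rot: [-3.124, -0.329, 0.005]
force: [0.5, -0.4, -1.2]
width: 0.0254
grasp_force: 30.0
[0.52585617 0.03868359 0.24670253]
[ 38.6 -97.4  -5.4] 12.020900659022866
```

```bash
python3 -m crank '[{"grip":0,"dx":38.6,"dy":-97.4,"dz":0,"spin":6},{"grip":0,"dx":38.6,"dy":-97.4,"dz":0,"spin":11.4},{"grip":0,"dx":38.6,"dy":-97.4,"dz":0,"spin":11.4},{"grip":0,"dx":38.6,"dy":-97.4,"dz":0,"spin":11.4},{"grip":0,"dx":38.6,"dy":-97.4,"dz":0,"spin":11.4},{"grip":0,"dx":38.6,"dy":-97.4,"dz":0,"spin":11.4}]'
python3 - <<'E'
from h import *
s=sense(); print(s['tool_pos'],s['eef_rot'],s['force'])
for c in('wrist','side'):
    im=get_image(c); save(im,'g_'+c); P=pts(im)
    q=P.reshape(-1,3); q=q[np.isfinite(q[:,0])]
    b=q[(np.abs(q[:,0]-s['tool_pos'][0])<.03)&(np.abs(q[:,1]-s['tool_pos'][1])<.025)&(q[:,2]>.13)&(q[:,2]<.225)]
    print(c,len(b))
    for z in np.arange(.14,.225,.01):
        k=b[abs(b[:,2]-z)<.005]
        if len(k)>3: print(round(z,3),len(k),(np.percentile(k[:,:2],[5,50,95],axis=0)*1000).round(1).ravel())
    if len(b): print('min z',np.percentile(b[:,2],[0,2]))
    cv2.imwrite(f'pics/g_{c}c.png',cv2.resize(im['frame'][150:330,240:400,::-1],(533,600),interpolation=cv2.INTER_CUBIC))
cv2.imwrite('pics/g.png',np.hstack([cv2.resize(cv2.imread('pics/g_wristc.png'),(400,450)),cv2.resize(cv2.imread('pics/g_sidec.png'),(400,450))]))
E
```

```text
time: 12.5
tool_pos: [0.5435, 0.1394, 0.2471]
eef_rot: [3.14, 0.018, -0.004]
force: [0.3, -0.1, -1.5]
width: 0.0259
grasp_force: 30.0
[0.54352688 0.13935363 0.24706249] [ 3.14044984  0.01841868 -0.00406475] [ 0.34194279 -0.07659631 -1.52855105]
wrist 819
0.16 63 [543.8 129.1 544.1 139.8 544.4 150.6]
0.17 119 [543.9 129.8 544.2 140.5 544.4 150.9]
0.18 119 [543.9 129.5 544.2 139.8 544.5 150.6]
0.19 134 [543.9 129.8 544.2 140.5 544.6 151. ]
0.2 159 [543.9 129.4 544.3 139.9 544.6 150.6]
0.21 178 [543.9 129.6 544.3 139.9 544.6 150.8]
0.22 47 [544.  130.2 544.4 141.1 544.7 150.3]
min z [0.15800221 0.15967255]
side 83
0.16 4 [537.3 127.4 537.9 133.2 539.8 145. ]
0.17 15 [536.4 122.9 538.5 136.3 539.9 145.5]
0.18 12 [537.6 125.3 538.8 131.7 540.5 145.3]
0.19 13 [536.8 125.7 538.8 135.2 541.  147.1]
0.2 12 [535.6 118.1 537.9 134.  539.4 146.1]
0.21 13 [536.8 126.7 538.6 134.4 540.6 147.5]
0.22 14 [537.2 122.9 538.6 133.3 540.9 146.6]
min z [0.16172005 0.16279048]
```

View pics/g.png

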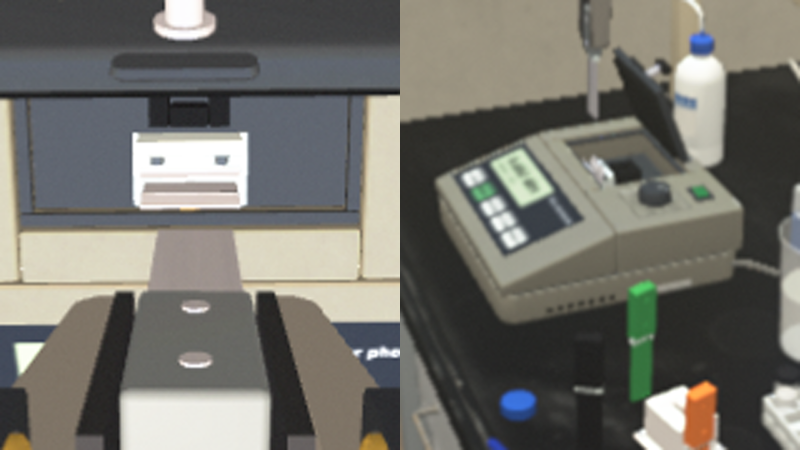

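```bash
python3 - <<'E'
from h import *
im=get_image('wrist'); P=pts(im); s=sense()
R=cv2.Rodrigues(np.array(im['rvec'],float))[0]; print('cam',-R.T@np.array(im['tvec']).ravel(),R[2],s['tool_pos'],s['force'])
sl=P[200:245,285:350].reshape(-1,3); k=sl[np.isfinite(sl[:,0])&(abs(sl[:,0]-.545)<.012)]
for z in (.064,.07,.076,.081,.085,.088,.091):
    m=k[abs(k[:,2]-z)<.0025]; f=m[m[:,0]<.5435]; r=m[m[:,0]>=.5435]
    print(z,len(f),np.median(f[:,0]) if len(f) else '',len(r),(np.percentile(r[:,0],[5,50]) if len(r) else ''), (np.percentile(f[:,1],[2,98]) if len(f) else ''))
E
```

```text
cam [0.61130883 0.14042921 0.41695363] [-0.24163544 -0.00346129 -0.97036093] [0.5440814  0.13872082 0.24809017] [ 0.55612472  0.53201119 -0.74054573]
0.064 74 0.5407792291758745 38 [0.546148   0.54886382] [0.11913336 0.16568138]
0.07 38 0.5407105125573993 2 [0.54380436 0.54394419] [0.1241895  0.16022738]
0.076 37 0.5405667004713655 4 [0.54479456 0.54510104] [0.12332319 0.159955  ]
0.081 39 0.5406976594553019 81 [0.54985376 0.55413942] [0.12353085 0.16067174]
0.085 89 0.5400784704943599 111 [0.5465218  0.55563855] [0.12405965 0.16111065]
0.088 185 0.5387323041109002 66 [0.54685118 0.54844159] [0.11173317 0.165396  ]
0.091 263 0.535993472156613 122 [0.54850663 0.55078566] [0.11017254 0.16650097]
```

```bash
python3 -m crank '[{"grip":0,"dx":1.3,"dy":-2,"dz":15,"spin":0},{"grip":0,"dx":1.3,"dy":-2,"dz":35,"spin":0},{"grip":0,"dx":1.3,"dy":-2,"dz":52,"spin":0},{"grip":0,"dx":1.3,"dy":-2,"dz":60,"spin":0},{"grip":0,"dx":1.3,"dy":-2,"dz":60,"spin":0},{"grip":0,"dx":1.3,"dy":-2,"dz":60,"spin":0}]'
python3 - <<'E'
from h import *
im=get_image('wrist'); P=pts(im); s=sense(); print(s['tool_pos'],s['force'])
q=P.reshape(-1,3); q=q[np.isfinite(q[:,0])]
b=q[(abs(q[:,0]-.545)<.006)&(abs(q[:,1]-.142)<.02)&(q[:,2]>.1)&(q[:,2]<.165)]
for z in (.105,.115,.13,.145,.155):
    k=b[abs(b[:,2]-z)<.005]
    if len(k)>3: print(z,len(k),(np.percentile(k[:,:2],[3,50,97],axis=0)*1000).round(1).ravel())
k=q[(abs(q[:,1]-.142)<.01)&(q[:,0]>.538)&(q[:,0]<.557)&(q[:,2]<.104)]
for x in np.arange(.54,.556,.001):
    m=k[abs(k[:,0]-x)<.0005]
    if len(m): print(round(x,4),len(m),np.percentile(m[:,2],[10,90]).round(4))
E
```

```text
time: 13.15
tool_pos: [0.5458, 0.1415, 0.1888]
eef_rot: [3.141, 0.016, -0.0]
force: [0.3, -0.7, -0.9]
width: 0.0259
grasp_force: 30.0
[0.54620269 0.14171797 0.18937369] [-0.66730224  0.60101936 -1.22619814]
0.105 100 [546.2 131.1 546.5 142.4 546.9 153.4]
0.115 114 [546.2 131.4 546.6 142.7 546.9 153.5]
0.13 138 [546.2 131.4 546.6 142.4 546.9 153.3]
0.145 163 [546.2 131.4 546.5 142.7 546.9 153.4]
0.155 167 [546.2 131.2 546.6 142.  547.  153.4]
0.54 36 [0.0631 0.0738]
0.541 72 [0.0613 0.0751]
0.545 18 [0.0599 0.0609]
0.546 47 [0.0604 0.1036]
0.547 40 [0.0601 0.1015]
0.548 47 [0.0605 0.0886]
0.549 27 [0.0602 0.0733]
0.55 48 [0.0607 0.0911]
0.551 39 [0.0902 0.092 ]
0.552 10 [0.0912 0.0917]
0.554 1 [0.0817 0.0817]
0.555 3 [0.0826 0.0829]
0.556 34 [0.0829 0.084 ]
```

```bash
python3 -m crank '[{"grip":0,"dx":-1,"dy":0,"dz":0,"spin":0},{"grip":0,"dx":-1,"dy":0,"dz":3,"spin":0},{"grip":0,"dx":-1,"dy":0,"dz":6,"spin":0},{"grip":0,"dx":-1,"dy":0,"dz":8,"spin":0},{"grip":0,"dx":-1,"dy":0,"dz":10,"spin":0},{"grip":0,"dx":-1,"dy":0,"dz":10,"spin":0},{"grip":0,"dx":-1,"dy":0,"dz":10,"spin":0}]'
python3 -m crank '[{"grip":0,"dx":0,"dy":0,"dz":1,"spin":0},{"grip":0,"dx":0,"dy":0,"dz":2,"spin":0},{"grip":0,"dx":0,"dy":0,"dz":3,"spin":0},{"grip":0,"dx":0,"dy":0,"dz":4,"spin":0},{"grip":0,"dx":0,"dy":0,"dz":4,"spin":0},{"grip":0,"dx":0,"dy":0,"dz":4,"spin":0}]'
```

```text
time: 13.78
tool_pos: [0.5446, 0.1421, 0.1783]
eef_rot: [3.141, 0.017, -0.001]
force: [-0.3, -0.4, -1.3]
width: 0.026
grasp_force: 30.0
time: 14.28
tool_pos: [0.5446, 0.142, 0.1744]
eef_rot: [3.141, 0.017, -0.0]
force: [1.2, -0.1, -1.2]
width: 0.0259
grasp_force: 30.0
```

```bash
python3 -m crank '[{"grip":0,"dx":0,"dy":0,"dz":1,"spin":0},{"grip":0,"dx":0,"dy":0,"dz":2,"spin":0},{"grip":0,"dx":0,"dy":0,"dz":3,"spin":0},{"grip":0,"dx":0,"dy":0,"dz":4,"spin":0},{"grip":0,"dx":0,"dy":0,"dz":4,"spin":0},{"grip":0,"dx":0,"dy":0,"dz":4,"spin":0}]'
python3 -m crank '[{"grip":0,"dx":0,"dy":0,"dz":1,"spin":0},{"grip":0,"dx":0,"dy":0,"dz":2,"spin":0},{"grip":0,"dx":0,"dy":0,"dz":2,"spin":0},{"grip":0,"dx":0,"dy":0,"dz":2,"spin":0}]'
```

```text
time: 14.78
tool_pos: [0.5446, 0.142, 0.1704]
eef_rot: [3.142, 0.017, -0.0]
force: [0.4, 0.1, -1.5]
width: 0.0259
grasp_force: 30.0
time: 15.12
tool_pos: [0.5446, 0.142, 0.1684]
eef_rot: [3.141, 0.017, -0.0]
force: [-0.6, -0.0, -1.3]
width: 0.0258
grasp_force: 30.0
```

```bash
python3 -m crank '[{"grip":0,"dx":0,"dy":0,"dz":0.7,"spin":0},{"grip":0,"dx":0,"dy":0,"dz":1.5,"spin":0},{"grip":0,"dx":0,"dy":0,"dz":1.5,"spin":0},{"grip":0,"dx":0,"dy":0,"dz":1.5,"spin":0}]'
python3 -m crank '[{"grip":0,"dx":0,"dy":0,"dz":0.7,"spin":0},{"grip":0,"dx":0,"dy":0,"dz":1.5,"spin":0},{"grip":0,"dx":0,"dy":0,"dz":1.5,"spin":0},{"grip":0,"dx":0,"dy":0,"dz":1.5,"spin":0}]'
```

```text
time: 15.45
tool_pos: [0.5446, 0.142, 0.167]
eef_rot: [3.142, 0.017, -0.0]
force: [0.6, -0.3, -1.3]
width: 0.0258
grasp_force: 30.0
time: 15.78
tool_pos: [0.5447, 0.1421, 0.1655]
eef_rot: [-3.142, -0.017, 0.0]
force: [-0.4, -0.9, -1.8]
width: 0.026
grasp_force: 30.0
```

```bash
python3 -m crank '[{"grip":0,"dx":0,"dy":0,"dz":0.7,"spin":0},{"grip":0,"dx":0,"dy":0,"dz":1.5,"spin":0},{"grip":0,"dx":0,"dy":0,"dz":1.5,"spin":0},{"grip":0,"dx":0,"dy":0,"dz":1.5,"spin":0}]'
python3 -c "
from rig import sense,get_image
import numpy as np
f=[]
for _ in range(8): get_image('top'); f.append(np.r_[sense()['force'],sense()['tool_pos']])
print(np.mean(f,0),np.std(f,0))"
```

```text
time: 16.12
tool_pos: [0.5448, 0.1421, 0.1641]
eef_rot: [-3.141, -0.017, -0.0]
force: [0.4, -0.1, -0.8]
width: 0.026
grasp_force: 30.0
[ 0.10854022  0.23575336 -0.11167285  0.54474984  0.14205967  0.16406705] [4.64187112e-01 4.54423623e-01 3.34222563e-01 1.17034674e-05
 1.04095427e-05 1.02846786e-05]
```

```bash
cat > f.py <<'E'
from rig import sense,get_image
import numpy as np
f=[]
for _ in range(8): get_image('top'); f.append(np.r_[sense()['force'],sense()['tool_pos']])
print(np.mean(f,0).round(4),sense()['torque'])
E
python3 -m crank '[{"grip":0,"dx":0,"dy":0,"dz":0.5,"spin":0},{"grip":0,"dx":0,"dy":0,"dz":1,"spin":0},{"grip":0,"dx":0,"dy":0,"dz":1,"spin":0},{"grip":0,"dx":0,"dy":0,"dz":1,"spin":0}]'; python3 f.py
```

```text
time: 16.85
tool_pos: [0.5448, 0.1421, 0.1632]
eef_rot: [-3.141, -0.017, -0.0]
force: [-0.4, -0.2, 3.1]
width: 0.026
grasp_force: 30.0
[-0.0563 -0.015   2.8175  0.5448  0.1421  0.1631] [0.04066293 0.00801483 0.03654501]
```

```bash
python3 -m crank '[{"grip":0,"dx":0,"dy":0,"dz":0.4,"spin":0},{"grip":0,"dx":0,"dy":0,"dz":0.4,"spin":0},{"grip":0,"dx":0,"dy":0,"dz":0.4,"spin":0}]'; python3 f.py; python3 - <<'E'
from h import *
S=get_image('side'); Q=pts(S)
for r in regions_of('photometer_cell_lid',S)[:1]:
    q=Q[r['region']]; q=q[np.isfinite(q[:,0])]; c=np.median(q,0)
    q=q[np.linalg.norm(q-c,axis=1)<.09]
    for _ in range(5):
        c=q.mean(0); n=np.linalg.svd(q-c)[2][2]; d=abs((q-c)@n); q=q[d<max(.003,np.percentile(d,80))]
    print('lid',r['conf'],np.degrees(np.arctan2(n[0],n[2])))
im=get_image('wrist'); P=pts(im).reshape(-1,3); P=P[np.isfinite(P[:,0])]
b=P[(abs(P[:,0]-.545)<.007)&(abs(P[:,1]-.142)<.011)&(P[:,2]>.096)&(P[:,2]<.14)]
print('blade',np.polyfit(b[:,2],b[:,0],1),np.median(b,0))
E
```

```text
time: 17.5
tool_pos: [0.5448, 0.1421, 0.1627]
eef_rot: [-3.141, -0.017, -0.0]
force: [0.3, 0.1, 3.4]
width: 0.0257
grasp_force: 30.0
[0.3177 0.2551 3.3475 0.5447 0.1421 0.1627] [0.08360927 0.02573858 0.04478139]
lid 0.86 71.9096118342466
blade [-0.00069522  0.54570492] [0.54563805 0.14196422 0.11690844]
```

Drag is about 4.7 N, the blade is upright, and the lid is at 72°. Handing in.

```bash
python3 -c "
from rig import hand_in
print(hand_in())"
```

```text
the job is handed in; nothing more can be done
None
```

I've handed the job in, with no verdict returned: the lid stands at about 72°, and the gripper holds the blade upright in the gap, roughly 12 mm below the mouth, with about 4.7 N of drag (individual plate forces not measured).

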